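# Glue-up of a delicate carton under a spring clamp

### The arm

A 7-joint arm with a two-finger parallel gripper is mounted at the origin on the work surface; the furniture and walls round the work are solid. World frame = base frame: x ahead of the robot, y to its left, z up, the work surface at z = 0. Lengths are in m, angles in rad, forces in N, time in s.
With the tool pointing down it reaches from about 0.35 to 0.9 m from the base axis. Payload 7.2 kg.
Tool frame: the origin (TCP) lies on the mounting face of the last link; the fingertips stand robot.tcp_to_tips ahead of it and the grasp point (between the pads) lies 163 mm ahead of it (robot.tcp_to_tips is the distance from the TCP to the fingertips, in m); z points along the fingers, y is the direction in which the jaws open and shut (so a half turn about z gives the same grasp; the last joint's range is limited). The gripper opens to 88 mm and grips with 3 to 60 N. Pads are 20 mm wide; open, the fingers measure 115 mm over their backs; the gripper's body (75 mm by 178 mm) begins 61 mm behind the grasp point.
Start: joints at [1.149, 0.411, -0.013, 1.596, 0.006, 1.134, -0.082], TCP at [0.217, -0.586, 0.405] pointing down, gripper open.
Joint ranges: [-2.95, 2.95], [-0.29, 1.99], [-1.47, 1.44], [0.14, 2.54], [-1.03, 4.17], [0.13, 1.85], [-2.86, 2.86]. Speed limits (rad/s): [2.39, 2.39, 3.01, 3.01, 3.14, 3.14, 3.14].

### API

Orientations are given as a unit quaternion [w, x, y, z].
In Python, from cell import robot gives the robot as it stands.
- The arm moves only by the tool play_rows, never from a script. Its arguments are lists of equal length, an entry for each row: "twist": the turn, a rotation vector about the tool's x, y, z in degrees, a list of three; "translation": the shift along the tool's x, y, z in mm, a list of three; "gripper": the opening, from 0 (shut) to 1 (fully open). A call has exactly 5 rows; each row is the pose to reach, as a shift and turn from the pose commanded when the call began, along the tool's axes at that moment; what a row does not reach only later rows make up. A row lasts 1/10 s, in which the tool goes at most 50 mm and 8.59 degrees, less where a joint would pass 70% of its speed; a pose out of reach is approached as far as the arm can. A call with a gripper value outside its range is refused whole. The fingers move at their own pace and stop on an object; the grip force is fixed at half the most. Time passes only in rows, so rows that repeat a pose let the fingers close, or fill a call up. It gives the time, the measured TCP pose, the force and the opening at its end, in the units of the state.
- robot.get_obs(): the state, without advancing time (a new reading comes with each control period).
- robot.capture(name): name is "scene" or "top"; returns the picture (480x640x3 uint8, red, green, blue); there is no depth.
- robot.camera_info(name): a dict with "intrinsics" (3x3 intrinsics, pixels), "view" (4x4, takes a point from world to camera coordinates). Camera axes: x right, y down, z forward; pixel columns grow to the right and rows downward; lengths in m; the calibration is good to about 2 mm. A picture is of the moment at which its call begins. camera_info takes no time and is no camera call.
- robot.hand_in(): hands the job in, once; it reports no verdict.
The state is a dict: "t": time; "joints": joint angles; "qd": joint speeds; "joint_efforts": joint torques, N m; "position": TCP position; "eef_rot": TCP orientation; "force": force on the tool from outside, world axes, zero at the start; "moment": the same for the moment, N m; "width": finger opening in m.
Only numpy, scipy, OpenCV 4.12 (cv2) and the standard library are available. Lean on these libraries where they do the work, as an engineer would, in place of code of your own. Each camera call takes 0.05 s, during which the arm holds its last target. There are 200 camera calls.

### The job

The lid of the white carton has just been glued and its contents are delicate. Set the carton upright in the cradle of the blue glue-up stand, let go of it, and then swing the stand's clamp lever over and down until its spring foot bears lightly on the lid (about 3 to 6 N) and stays so by itself; never let the foot press harder than 10 N. How far the foot's screw is turned out differs each time, so feel for the contact; leave the black pot and the marker where they are.

Things in the scene. Friction and masses are not known exactly. Their poses are not given: they have to be found in the camera images.
- carton: White closed carton, 60 (its x) x 110 (its y) x 46 mm high, about 0.09 kg. Origin: centre of its underside; z up. Pick it up from above across its 60 mm width. Which way round it lies in the cradle does not matter.
- glue_stand: Blue glue-up stand, fixed to the table: base 92 (its x) x 198 (its y, from -81 to +117) mm. Origin on the table top under the middle of the cradle; z up. A steel hinge post, 40 (x) x 26 (y) mm and 102 mm high, stands at y = +85 mm.
- cradle (a point): Middle of the cradle floor, 8 mm above the stand's origin, same axes. Aluminium corner angles, 7 mm higher than the floor, leave a space of 70 mm (x) by 124 mm (y): the carton's long side goes along the stand's y with 5 to 7 mm play on each side. Seated, the carton's origin lies at this point and its lid 54 mm above the table.
- clamp_lever: Steel lever, bar 12 x 10 mm, hinged to the post. Origin on the hinge axis, at (0, 85, 90 mm) of the stand; the lever runs along its own -y. At angle 0 its axes are parallel to the stand's (level over the cradle); opening turns it up about the stand's -x. Starts open at 2.0 to 2.15 rad; range -0.35 to 2.25. Stiff: stays where left, even with 5 N under the foot; 2 to 3 N at the grip moves it.
- lever_grip (a point): Press here: point on the upper (outer) face of the red grip at the lever's end, 145 mm from the hinge and 8 mm above the lever's centre line (lever's own (0, -145, 8 mm)). The grip is 18 mm wide (x), 16 mm thick (z) and reaches from 103 to 165 mm from the hinge.
- foot_screw (a point): Point on the lever's centre line 85 mm from the hinge (lever's own (0, -85, 0)) where the foot's screw passes. The foot, a 26 mm rubber disc, points along the lever's -z; its underside is 26 to 52 mm from here, reset each time, not measured. Its spring takes 1.8 N per mm, 14 mm at most; 1 N on the foot adds 0.6 N at the grip. It meets the seated carton's lid at a lever angle of -0.12 to +0.18 rad.
- pot: Black plastic pot, 76 mm across, 58 mm high. Origin: centre of its underside. Leave it alone.
- marker: Marker pen with a white barrel and a black cap, 17 x 135 x 16 mm, lying along its y. Origin: centre of its underside. Leave it alone.
Not all that is in view belongs to the job. What is shaped like the carton but purple is not meant.

How it is judged:
On the way:
1. the carton stands in the cradle, let go, with the clamp foot still off it (x of carton in the frame of glue_stand between -0.008 and 0.008 m and y of carton in the frame of glue_stand between -0.01 and 0.01 m and z of carton in the frame of glue_stand between 0.005 and 0.011 m and angle between the y axis of carton and the y axis of glue_stand, either way round below 0.12 rad and angle between carton's own z axis and vertical below 0.06 rad and contact force between each of the fingers, clamp_lever and carton below 0.1 N), for 0.2 s.
At the end, for the whole second after the job is handed in: The carton stands upright in the cradle (within 8 mm across and 10 mm lengthwise of its middle, within 3 mm of its floor height, turned less than 0.12 rad, at rest), the clamp foot presses on it with 1.5 to 10 N by itself, and pot and marker are within 30 mm of where they were (x of carton in the frame of glue_stand between -0.008 and 0.008 m and y of carton in the frame of glue_stand between -0.01 and 0.01 m and z of carton in the frame of glue_stand between 0.005 and 0.011 m and angle between the y axis of carton and the y axis of glue_stand, either way round below 0.12 rad and angle between carton's own z axis and vertical below 0.06 rad and contact force between clamp_lever and carton between 1.5 and 10 N and linear speed of carton below 0.01 m/s and distance of each of pot, marker from where it was at the start of the episode below 0.03 m); the robot touches nothing.
It fails at once if the clamp presses on the carton with more than 10 N (contact force between clamp_lever and carton above 10 N).
It fails at once if the pot is shifted by more than 30 mm (distance of pot from where it was at the start of the episode above 0.03 m).
It fails at once if the marker is shifted by more than 30 mm (distance of marker from where it was at the start of the episode above 0.03 m).
It also fails if it takes over 67 s, if anything falls off the work surface, if the arm or the gripper's body presses on something with over 40 N, if the wrist force passes 120 N, or if a joint passes its speed limit or range.

## Working session

There is one attempt and no reset: what is moved stays moved. The work goes in short steps, Python scripts to look and compute and a tool call to move; the robot and the scene stay as the last step left them, time stands still between calls to the robot, and variables do not carry over. Pictures are saved under pics/ and viewed, about 8 in all and at most 12, crops included, and the job is handed in when it is done.

Besides the shell and the picture viewer there is one more tool, called after "Call:" in YAML: its name, and indented under it one key for each argument. play_rows: Moves the arm, as the interface text tells. Its arguments: {"type":"object","properties":{"twist":{"type":"array","items":{"type":"array","items":{"type":"number"}}},"translation":{"type":"array","items":{"type":"array","items":{"type":"number"}}},"gripper":{"type":"array","items":{"type":"number"}}},"required":["twist","translation","gripper"]}

```bash
mkdir -p pics; python3 - <<'E'
from cell import robot
import cv2,numpy as np
for n in("scene","top"):
    cv2.imwrite(f"pics/{n}0.png",robot.capture(n)[:,:,::-1])
    c=robot.camera_info(n);print(n,np.round(c["intrinsics"],1).tolist(),np.round(c["view"],4).tolist())
o=robot.get_obs();print({k:np.round(v,3).tolist() for k,v in o.items()},robot.tcp_to_tips)
E
```

```text
scene [[551.6, 0.0, 321.3], [0.0, 551.6, 237.2], [0.0, 0.0, 1.0]] [[-0.762, -0.6476, 0.0037, 0.3834], [-0.3212, 0.3729, -0.8705, 0.1995], [0.5624, -0.6645, -0.4921, 1.0746], [0.0, 0.0, 0.0, 1.0]]
top [[481.9, 0.0, 323.3], [0.0, 481.9, 236.3], [0.0, 0.0, 1.0]] [[-0.0036, -1.0, 0.0003, 0.029], [-0.9914, 0.0036, -0.1309, 0.4672], [0.1309, -0.0008, -0.9914, 1.0132], [0.0, 0.0, 0.0, 1.0]]
{'t': 0.1, 'joints': [1.149, 0.412, -0.013, 1.597, 0.006, 1.134, -0.082], 'qd': [-0.001, -0.002, 0.0, -0.002, 0.001, 0.0, 0.002], 'joint_efforts': [0.005, -58.909, 0.644, -29.171, -0.054, 0.014, 0.0], 'position': [0.216, -0.586, 0.404], 'eef_rot': [-0.001, 0.984, 0.176, -0.0], 'force': [-0.276, 0.107, 0.171], 'moment': [0.033, -0.016, 0.014], 'width': 0.088} 0.182
```

View pics/top0.png

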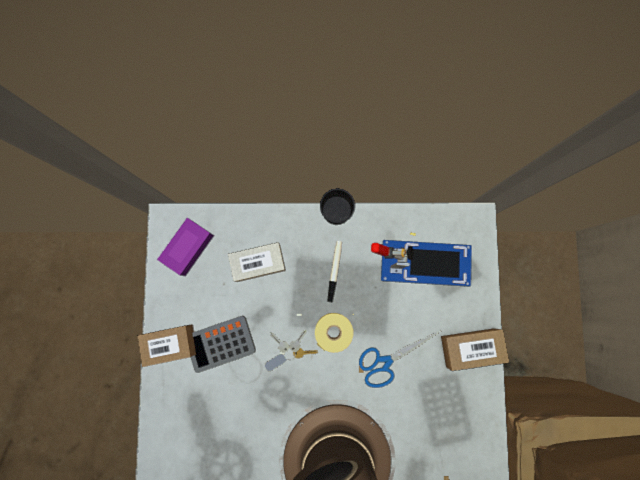

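View pics/scene0.png

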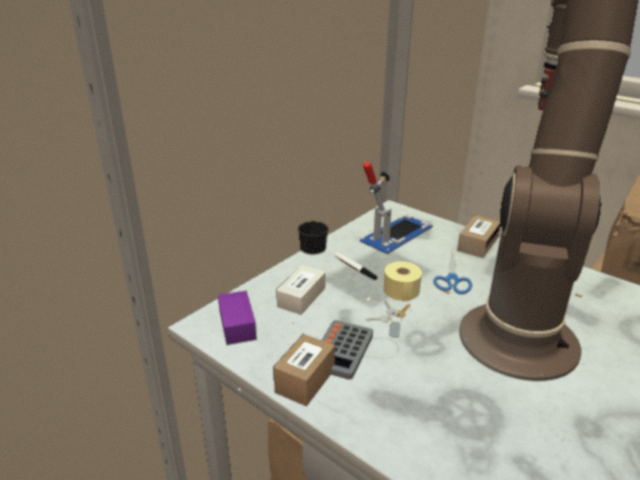

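The top view shows the white carton at about (257,262) and the blue stand at about (427,263), with its post and open red lever on the left at (380,248). The pot is at (337,206), the marker at (335,270), and the purple decoy at (186,247). The scene view agrees.

```bash
cat > h.py <<'E'
from cell import robot
import cv2,numpy as np
def ray(n,px,z):
    c=robot.camera_info(n);K=np.array(c["intrinsics"]);V=np.array(c["view"]);R=V[:3,:3];C=-R.T@V[:3,3]
    px=np.atleast_2d(np.float64(px));d=(R.T@np.linalg.inv(K)@np.c_[px,np.ones(len(px))].T).T
    return C+d*((z-C[2])/d[:,2])[:,None]
def proj(n,P):
    c=robot.camera_info(n);K=np.array(c["intrinsics"]);V=np.array(c["view"])
    q=(V[:3,:3]@np.atleast_2d(P).T).T+V[:3,3];q=q@K.T;return q[:,:2]/q[:,2:]
def rect(P):
    r=cv2.minAreaRect(np.float32(P[:,:2]*1000));return np.round(r[0],1),np.round(r[1],1),round(r[2],2)
def big(m,x0,x1,y0,y1):
    k=np.zeros_like(m);k[y0:y1,x0:x1]=m[y0:y1,x0:x1]
    cs,_=cv2.findContours(k,cv2.RETR_EXTERNAL,cv2.CHAIN_APPROX_NONE)
    return max(cs,key=cv2.contourArea)[:,0]
E
python3 - <<'E'
from h import *
im=cv2.imread("pics/top0.png");hsv=cv2.cvtColor(im,cv2.COLOR_BGR2HSV)
b=cv2.morphologyEx(cv2.inRange(hsv,(100,120,60),(125,255,255)),cv2.MORPH_CLOSE,np.ones((5,5)))
c=big(b,370,485,225,295);print("stand",c.min(0),c.max(0),rect(ray("top",c,0.006)))
df=im[:,:,2].astype(int)-im[:,:,0]  # r-b
print(im[262,245],im[250,210],im[270,257],im[277,240])
m=(df>4).astype(np.uint8)*255
m=cv2.morphologyEx(m,cv2.MORPH_CLOSE,np.ones((9,9)));m=cv2.morphologyEx(m,cv2.MORPH_OPEN,np.ones((3,3)))
c2=big(m,220,292,235,290);print("carton",c2.min(0),c2.max(0),rect(ray("top",c2,0.046)),rect(ray("top",c2,0.0)))
r=cv2.inRange(hsv,(0,150,100),(8,255,255))|cv2.inRange(hsv,(172,150,100),(180,255,255))
c3=big(r,365,400,235,260);print("red",c3.mean(0))
v=im.copy();cv2.drawContours(v,[c[:,None],c2[:,None],c3[:,None]],-1,(0,255,0),1)
cv2.imwrite("pics/v1.png",cv2.resize(v[190:310,220:490],None,fx=2.9,fy=2.9,interpolation=cv2.INTER_NEAREST))
for n,z in(("pot",.058),):
  print(ray("top",[[337,200]],z))
print("marker",ray("top",[[338,242],[331,299]],.01))
E
```

```text
stand [381 240] [470 285] (array([ 411.8, -198.6]), array([195.8,  90.1]), 86.26)
[239 236 231] [185 186 179] [182 194 194] [196 206 203]
carton [228 243] [284 281] (array([411.3, 169.3]), array([ 63.3, 112.1]), 12.81) (array([414.9, 175.7]), array([ 66.2, 117.2]), 12.81)
red [379.86956522 248.86956522]
[[ 0.54168166 -0.00221967  0.058     ]]
marker [[ 0.45732912 -0.00517861  0.01      ]
 [ 0.33268931  0.01097932  0.01      ]]
```

View pics/v1.png

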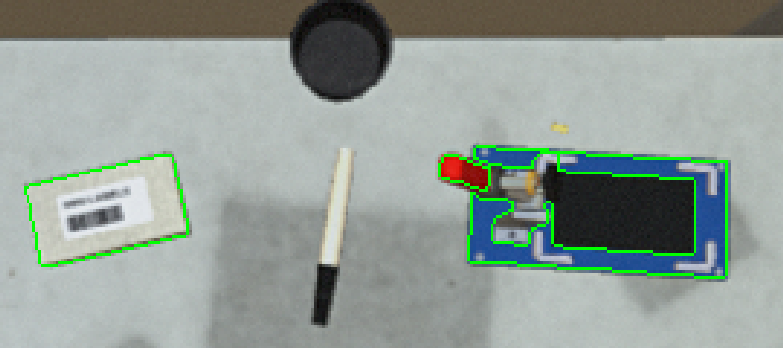

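Stand: centre of base (411.8, -198.6) mm, 196x90 against 198x92 true, so its origin is about (410.6, -216.6), yaw -3.7°. Carton: measured 63x112 including a bit of side face, so its centre is about (413, 170), yaw 12.8°.

```bash
cat >> h.py <<'E'
from scipy.spatial.transform import Rotation as Ro
def pose():
    o=robot.get_obs();q=np.array(o["eef_rot"]);return np.array(o["position"]),Ro.from_quat(q[[1,2,3,0]])
def down(psi): # tool z down, tool y along psi (deg)
    p=np.radians(psi);y=np.array([np.cos(p),np.sin(p),0]);z=np.array([0,0,-1.]);return Ro.from_matrix(np.c_[np.cross(y,z),y,z])
def plan(W):
    p,R=pose()
    for x,y,z,psi in W:
        t=np.array([x,y,z]);Q=down(psi)
        d=R.inv().apply(t-p)*1000;w=np.degrees((R.inv()*Q).as_rotvec())
        print("tw",np.round(w,1),"tr",np.round(d,1),"len",round(np.linalg.norm(d)));p,R=t,Q
E
python3 - <<'E'
from h import *
p,R=pose();m=R.as_matrix();print(m[:,1],np.degrees(np.arctan2(m[1,1],m[0,1])))
plan([(.25,-.43,.47,-30),(.33,-.22,.47,9.5),(.38,0,.47,12.8),(.413,.1705,.43,12.8),(.413,.1705,.24,12.8)])
E
```

```text
[ 0.34650825 -0.93804589 -0.00139278] -69.72608730164622
tw [ -0.1  -0.  -39.7] tr [  85.6 -134.9  -65.9] len 173
tw [  0.    0.  -39.5] tr [221.9 -35.7   0. ] len 225
tw [ 0.   0.  -3.3] tr [208.7  85.6   0. ] len 226
tw [0. 0. 0.] tr [159.  70.  40.] len 178
tw [0. 0. 0.] tr [  0.   0. 190.] len 190
```

Call:
play_rows:
  twist:
    - [0, 0, -8]
    - [0, 0, -16]
    - [0, 0, -24]
    - [0, 0, -32]
    - [0, 0, -39.7]
  translation:
    - [17, -27, -13]
    - [34, -54, -26]
    - [51, -81, -40]
    - [69, -108, -53]
    - [86, -135, -66]
  gripper: [1, 1, 1, 1, 1]

```text
t: 0.6
position: [0.2506, -0.4284, 0.4708]
eef_rot: [-0.0, 0.865, 0.502, -0.0]
force: [0.7, -0.5, 0.5]
width: 0.0876
```

Call:
play_rows:
  twist:
    - [0, 0, -8]
    - [0, 0, -16]
    - [0, 0, -24]
    - [0, 0, -32]
    - [0, 0, -39.5]
  translation:
    - [44, -7, 0]
    - [88, -14, 0]
    - [133, -21, 0]
    - [178, -29, 0]
    - [222, -36, 0]
  gripper: [1, 1, 1, 1, 1]

```text
t: 1.1
position: [0.3304, -0.2177, 0.4705]
eef_rot: [-0.0, 0.644, 0.765, -0.0]
force: [1.6, -0.5, -0.0]
width: 0.0877
```

Call:
play_rows:
  twist:
    - [0, 0, -3.3]
    - [0, 0, -3.3]
    - [0, 0, -3.3]
    - [0, 0, -3.3]
    - [0, 0, -3.3]
  translation:
    - [42, 17, 0]
    - [84, 34, 0]
    - [126, 51, 0]
    - [168, 68, 0]
    - [209, 86, 0]
  gripper: [1, 1, 1, 1, 1]

```text
t: 1.6
position: [0.3804, 0.0026, 0.4707]
eef_rot: [0.0, 0.624, 0.781, -0.0]
force: [0.8, -1.0, -0.5]
width: 0.0878
```

Call:
play_rows:
  twist:
    - [0, 0, 0]
    - [0, 0, 0]
    - [0, 0, 0]
    - [0, 0, 0]
    - [0, 0, 0]
  translation:
    - [40, 17, 10]
    - [80, 35, 20]
    - [120, 53, 30]
    - [159, 70, 40]
    - [159, 70, 40]
  gripper: [1, 1, 1, 1, 1]

```text
t: 2.1
position: [0.4133, 0.1759, 0.4296]
eef_rot: [-0.002, 0.621, 0.784, 0.001]
force: [0.2, 0.2, 0.1]
width: 0.0879
```

```bash
python3 - <<'E'
from h import *
print(pose()[0],robot.get_obs()["t"])
plan([(.413,.1705,.24,12.8),(.413,.1705,.196,12.8)])
im=robot.capture("scene");cv2.imwrite("pics/s2.png",cv2.resize(im[150:390,180:500,::-1],None,fx=2.4,fy=2.4))
E
```

```text
[0.4132858  0.17589147 0.42956916] 2.1
tw [-0.1 -0.2  0.4] tr [ -5.9  -1.2 189.5] len 190
tw [0. 0. 0.] tr [ 0.  0. 44.] len 44
```

Call:
play_rows:
  twist:
    - [0, 0, 0.4]
    - [0, 0, 0.4]
    - [0, 0, 0.4]
    - [0, 0, 0.4]
    - [0, 0, 0.4]
  translation:
    - [-2, 0, 45]
    - [-4, -1, 90]
    - [-6, -1, 135]
    - [-6, -1, 180]
    - [-6, -1, 190]
  gripper: [1, 1, 1, 1, 1]

```text
t: 2.65
position: [0.413, 0.1627, 0.2373]
eef_rot: [-0.001, 0.627, 0.779, -0.003]
force: [-0.3, -1.3, 0.1]
width: 0.0878
```

```bash
python3 - <<'E'
from h import *
print(pose()[0],robot.get_obs()["t"])
plan([(.413,.1705,.196,12.8)])
im=robot.capture("scene");cv2.imwrite("pics/s3.png",cv2.resize(im[150:390,180:500,::-1],None,fx=2.4,fy=2.4))
E
```

```text
[0.41297096 0.16267222 0.23728621] 2.65
tw [-0.4  0.1 -0.5] tr [ 7.7  2.  41.3] len 42
```

View pics/s3.png

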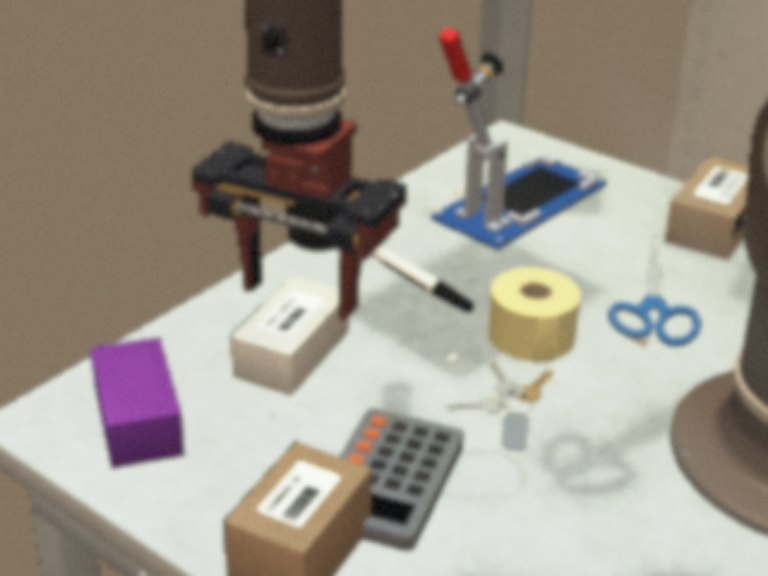

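The open fingers straddle the carton's width (image about (250,280) and (345,300)), so I go down the rest of the way.

Call:
play_rows:
  twist:
    - [0, 0, -0.5]
    - [0, 0, -0.5]
    - [0, 0, -0.5]
    - [0, 0, -0.5]
    - [0, 0, -0.5]
  translation:
    - [6, 1, 0]
    - [6, 1, 15]
    - [6, 1, 30]
    - [6, 1, 41]
    - [6, 1, 41]
  gripper: [1, 1, 1, 1, 1]

```text
t: 3.2
position: [0.4144, 0.1713, 0.2003]
eef_rot: [0.0, 0.623, 0.782, 0.0]
force: [-0.2, -0.3, 0.9]
width: 0.0879
```

Call:
play_rows:
  twist:
    - [0, 0, 0]
    - [0, 0, 0]
    - [0, 0, 0]
    - [0, 0, 0]
    - [0, 0, 0]
  translation:
    - [0, 0, 0]
    - [0, 0, 0]
    - [0, 0, 0]
    - [0, 0, 0]
    - [0, 0, 0]
  gripper: [0.6, 0.6, 0.5, 0.5, 0.5]

```text
t: 3.7
position: [0.4141, 0.1713, 0.2]
eef_rot: [0.0, 0.623, 0.782, 0.0]
force: [-0.2, -1.0, 6.5]
width: 0.06
```

```bash
python3 - <<'E'
from h import *
o=robot.get_obs();print(o["t"],o["position"],o["eef_rot"],o["width"],o["force"])
E
```

```text
3.7 [0.41412928 0.17125925 0.20004759] [2.87944957e-04 6.23404892e-01 7.81899113e-01 1.85215121e-04] 0.05999153274840471 [-0.2209769  -1.01556593  6.51182135]
```

```bash
python3 - <<'E'
from h import *
plan([(.413,.171,.40,12.8),(.40,.10,.48,8),(.385,-.06,.49,0),(.4106,-.2166,.48,-3.74),(.4106,-.2166,.30,-3.74)])
E
```

```text
tw [0.  0.  0.1] tr [  -0.   -1. -200.] len 200
tw [0.  0.  4.8] tr [-66.4 -28.4 -80. ] len 108
tw [0. 0. 8.] tr [-156.4  -37.1  -10. ] len 161
tw [0.  0.  3.7] tr [-156.6   25.6   10. ] len 159
tw [0. 0. 0.] tr [  0.   0. 180.] len 180
```

Call:
play_rows:
  twist:
    - [0, 0, 0]
    - [0, 0, 0]
    - [0, 0, 0]
    - [0, 0, 0]
    - [0, 0, 0]
  translation:
    - [0, 0, -10]
    - [0, 0, -30]
    - [0, 0, -65]
    - [0, 0, -110]
    - [0, 0, -150]
  gripper: [0.5, 0.5, 0.5, 0.5, 0.5]

```text
t: 4.2
position: [0.4134, 0.1715, 0.3517]
eef_rot: [-0.0, 0.623, 0.782, -0.0]
force: [1.3, -0.4, -0.7]
width: 0.0598
```

Call:
play_rows:
  twist:
    - [0, 0, 1]
    - [0, 0, 2]
    - [0, 0, 3]
    - [0, 0, 4]
    - [0, 0, 4.8]
  translation:
    - [-8, -4, -30]
    - [-20, -9, -60]
    - [-35, -15, -90]
    - [-50, -21, -115]
    - [-66, -28, -130]
  gripper: [0.5, 0.5, 0.5, 0.5, 0.5]

```text
t: 4.7
position: [0.4009, 0.1008, 0.4818]
eef_rot: [0.001, 0.655, 0.755, 0.001]
force: [0.8, -0.3, -1.6]
width: 0.0598
```

Call:
play_rows:
  twist:
    - [0, 0, 1.6]
    - [0, 0, 3.2]
    - [0, 0, 4.8]
    - [0, 0, 6.4]
    - [0, 0, 8]
  translation:
    - [-30, -8, -2]
    - [-62, -15, -4]
    - [-94, -23, -6]
    - [-126, -30, -8]
    - [-156, -37, -10]
  gripper: [0.5, 0.5, 0.5, 0.5, 0.5]

```text
t: 5.2
position: [0.3858, -0.0599, 0.4901]
eef_rot: [0.0, 0.707, 0.707, -0.0]
force: [0.7, 0.2, -1.2]
width: 0.0594
```

Call:
play_rows:
  twist:
    - [0, 0, 1]
    - [0, 0, 2]
    - [0, 0, 3]
    - [0, 0, 3.7]
    - [0, 0, 3.7]
  translation:
    - [-35, 6, 2]
    - [-75, 13, 4]
    - [-115, 19, 6]
    - [-145, 24, 8]
    - [-157, 26, 10]
  gripper: [0.5, 0.5, 0.5, 0.5, 0.5]

```text
t: 5.7
position: [0.4125, -0.2185, 0.4794]
eef_rot: [-0.0, 0.73, 0.683, 0.0]
force: [-0.6, 0.5, -0.7]
width: 0.06
```

Call:
play_rows:
  twist:
    - [0, 0, 0]
    - [0, 0, 0]
    - [0, 0, 0]
    - [0, 0, 0]
    - [0, 0, 0]
  translation:
    - [0, 0, 0]
    - [0, 0, 0]
    - [0, 0, 0]
    - [0, 0, 0]
    - [0, 0, 0]
  gripper: [0.5, 0.5, 0.5, 0.5, 0.5]

```text
t: 6.2
position: [0.4128, -0.2151, 0.48]
eef_rot: [0.0, 0.729, 0.685, -0.0]
force: [-0.1, -0.7, -1.2]
width: 0.06
```

```bash
python3 - <<'E'
from h import *
print(pose()[0])
plan([(.4106,-.2166,.235,-3.74)])
im=robot.capture("top");cv2.imwrite("pics/t4.png",cv2.resize(im[170:330,280:500,::-1],None,fx=3,fy=3))
E
```

```text
[ 0.41284287 -0.21510124  0.47997036]
tw [0.  0.  0.2] tr [ -1.5  -2.2 245. ] len 245
```

View pics/t4.png

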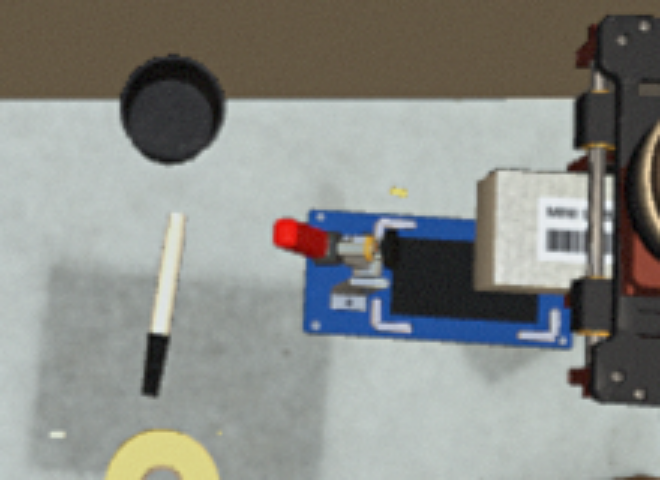

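The carton hangs square in the jaws; its lid's left edge is at crop x≈497 and its bottom edge at ≈476. I compare these with the TCP, then go down.

```bash
python3 - <<'E'
from h import *
print(ray("top",[[280+497/3,170+232/3]],.326),ray("top",[[280+476/3,170+236/3]],.28))
im=cv2.imread("pics/t4.png");r=im[200:260,440:540].astype(int).mean(0).mean(1);print(np.round(r).astype(int)[::2])
E
```

```text
[[ 0.41051423 -0.16132026  0.326     ]] [[ 0.41332645 -0.16155133  0.28      ]]
[ 98  99  99  98  99 100 100 100 100 100 101 102 102 102 103 104 106 106
 101  91  93  96 100 105 108 110 127 152 186 201 209 208 205 202 200 202
 203 203 201 200 198 199 201 204 203 201 198 200 208 221]
```

Call:
play_rows:
  twist:
    - [0, 0, 0.2]
    - [0, 0, 0.2]
    - [0, 0, 0.2]
    - [0, 0, 0.2]
    - [0, 0, 0.2]
  translation:
    - [0, -1, 40]
    - [-1, -2, 85]
    - [-1, -2, 130]
    - [-1, -2, 170]
    - [-1, -2, 200]
  gripper: [0.5, 0.5, 0.5, 0.5, 0.5]

```text
t: 6.75
position: [0.4102, -0.2165, 0.2775]
eef_rot: [-0.001, 0.73, 0.683, -0.0]
force: [0.8, -0.4, -1.1]
width: 0.0598
```

Call:
play_rows:
  twist:
    - [0, 0, 0]
    - [0, 0, 0]
    - [0, 0, 0]
    - [0, 0, 0]
    - [0, 0, 0]
  translation:
    - [0, 0, 15]
    - [0, 0, 35]
    - [0, 0, 50]
    - [0, 0, 58]
    - [0, 0, 62]
  gripper: [0.5, 0.5, 0.5, 0.5, 0.5]

```text
t: 7.25
position: [0.4108, -0.2167, 0.2172]
eef_rot: [-0.0, 0.73, 0.683, -0.0]
force: [0.2, -0.5, -0.9]
width: 0.0596
```

Call:
play_rows:
  twist:
    - [0, 0, 0]
    - [0, 0, 0]
    - [0, 0, 0]
    - [0, 0, 0]
    - [0, 0, 0]
  translation:
    - [0, 0, 1]
    - [0, 0, 2]
    - [0, 0, 4]
    - [0, 0, 5]
    - [0, 0, 5]
  gripper: [0.5, 0.5, 0.5, 0.5, 0.5]

```text
t: 7.75
position: [0.4108, -0.2169, 0.2128]
eef_rot: [0.0, 0.73, 0.683, 0.0]
force: [-0.2, 0.6, 0.3]
width: 0.0601
```

Call:
play_rows:
  twist:
    - [0, 0, 0]
    - [0, 0, 0]
    - [0, 0, 0]
    - [0, 0, 0]
    - [0, 0, 0]
  translation:
    - [0, 0, 1]
    - [0, 0, 2]
    - [0, 0, 3]
    - [0, 0, 4]
    - [0, 0, 4]
  gripper: [0.5, 0.5, 0.5, 0.5, 0.5]

```text
t: 8.25
position: [0.4107, -0.2168, 0.2085]
eef_rot: [-0.0, 0.73, 0.683, -0.0]
force: [-1.3, 0.2, -1.4]
width: 0.06
```

Call:
play_rows:
  twist:
    - [0, 0, 0]
    - [0, 0, 0]
    - [0, 0, 0]
    - [0, 0, 0]
    - [0, 0, 0]
  translation:
    - [0, 0, 0.5]
    - [0, 0, 1]
    - [0, 0, 1.5]
    - [0, 0, 1.5]
    - [0, 0, 1.5]
  gripper: [0.5, 0.5, 0.5, 0.5, 0.5]

```text
t: 8.75
position: [0.4108, -0.2167, 0.208]
eef_rot: [0.0, 0.73, 0.683, -0.0]
force: [-4.0, 1.3, 13.9]
width: 0.0599
```

Call:
play_rows:
  twist:
    - [0, 0, 0]
    - [0, 0, 0]
    - [0, 0, 0]
    - [0, 0, 0]
    - [0, 0, 0]
  translation:
    - [0, 0, -0.8]
    - [0, 0, -0.8]
    - [0, 0, -0.8]
    - [0, 0, -0.8]
    - [0, 0, -0.8]
  gripper: [0.7, 0.8, 1, 1, 1]

```text
t: 9.25
position: [0.4107, -0.2169, 0.2078]
eef_rot: [-0.0, 0.73, 0.683, -0.0]
force: [0.2, -0.2, -0.2]
width: 0.0871
```

Call:
play_rows:
  twist:
    - [0, 0, 0]
    - [0, 0, 0]
    - [0, 0, 0]
    - [0, 0, 0]
    - [0, 0, 0]
  translation:
    - [0, 0, -20]
    - [0, 0, -60]
    - [0, 0, -105]
    - [0, 0, -150]
    - [0, 0, -190]
  gripper: [1, 1, 1, 1, 1]

```text
t: 9.75
position: [0.4106, -0.2166, 0.4001]
eef_rot: [0.0, 0.73, 0.683, 0.0]
force: [0.5, -0.3, -0.6]
width: 0.0879
```

Call:
play_rows:
  twist:
    - [0, 0, 0]
    - [0, 0, 0]
    - [0, 0, 0]
    - [0, 0, 0]
    - [0, 0, 0]
  translation:
    - [-30, 0, -20]
    - [-75, 0, -40]
    - [-120, 0, -60]
    - [-165, 0, -60]
    - [-190, 0, -60]
  gripper: [1, 1, 1, 1, 1]

```text
t: 10.25
position: [0.3967, -0.4102, 0.4582]
eef_rot: [0.001, 0.732, 0.682, -0.001]
force: [0.0, -0.9, -1.6]
width: 0.0881
```

```bash
python3 - <<'E'
from h import *
print(robot.get_obs()["t"],pose()[0])
im=robot.capture("top");cv2.imwrite("pics/t5raw.png",im[:,:,::-1]);cv2.imwrite("pics/t5.png",cv2.resize(im[220:310,350:500,::-1],None,fx=5,fy=5))
s=robot.capture("scene");cv2.imwrite("pics/s5raw.png",s[:,:,::-1])
E
```

```text
10.25 [ 0.39671107 -0.41020837  0.45818049]
```

View pics/t5.png

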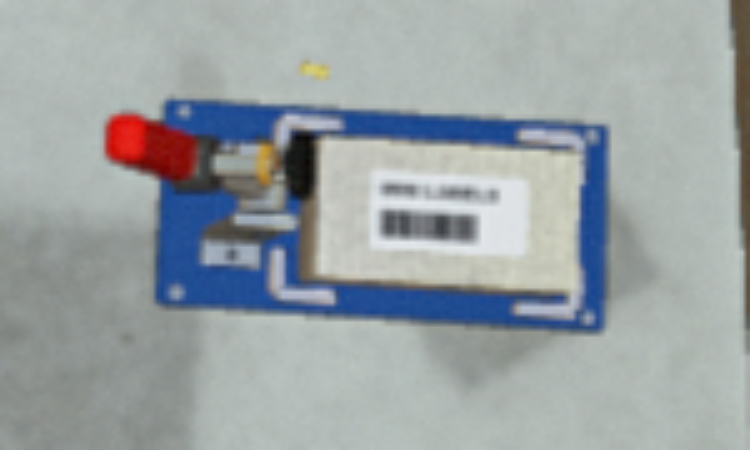

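The carton sits inside all four corner angles; lid corners in the crop are near (318,135), (583,150), (575,295) and (312,280). Next I check its position and look at the lever from the side for its angle and foot length.

```bash
cat >> h.py <<'E'
a=np.radians(-3.74);ux=np.array([np.cos(a),np.sin(a),0]);uy=np.array([-np.sin(a),np.cos(a),0]);uz=np.array([0,0,1.])
O=np.array([.4106,-.2166,0]);H=O+.085*uy+.09*uz
def onlever(n,px): # ray ∩ plane stand x=0 -> (s from hinge along uy, z above hinge) mm
    A=ray(n,px,0.);B=ray(n,px,.3);d=B-A;t=((O-A)@ux)/(d@ux);P=A+d*t[:,None]
    return np.round(np.c_[(P-H)@uy,(P-H)@uz]*1000,1)
E
python3 - <<'E'
from h import *
px=np.array([[318,135],[583,150],[575,295],[312,280]])/5+[350,220]
P=ray("top",px,.054);c=P.mean(0);print("carton in stand mm",(c-O)@ux*1000,(c-O)@uy*1000, np.degrees(np.arctan2(*(P[0]-P[1])[[1,0]])),rect(P))
print("hinge px",proj("scene",[H,O]))
im=cv2.imread("pics/s5raw.png")
cv2.imwrite("pics/s5.png",cv2.resize(im[150:260,340:450],None,fx=5.4,fy=5.4,interpolation=cv2.INTER_CUBIC))
E
```

```text
carton in stand mm -3.647357797115989 -0.24034749916526918 86.53149507967242 (array([ 406.9, -217. ]), array([112.4,  61.2]), 86.53)
hinge px [[383.30153077 212.00777513]
 [401.51171114 232.15613365]]
```

View pics/s5.png

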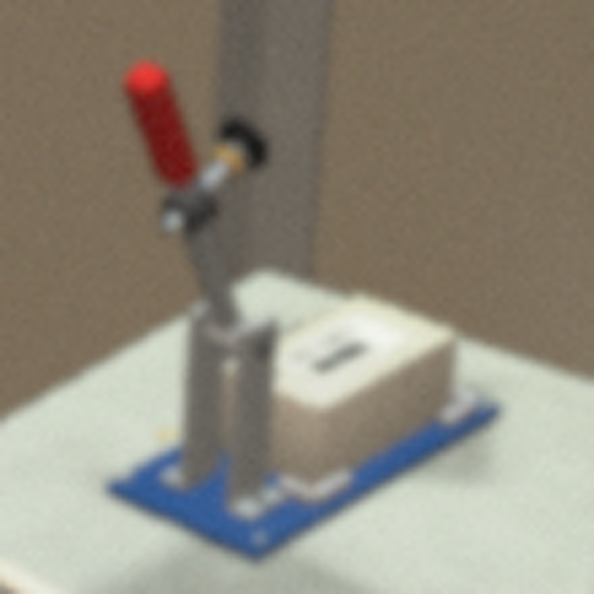

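The scene view shows the carton seated on the stand. The red grip runs from (147,75) to (180,182) in the crop, the screw collar is at (190,210), and the black foot disc is at (243,143).

```bash
python3 - <<'E'
from h import *
f=lambda x,y:[340+x/5.4,150+y/5.4]
q=onlever("scene",[f(147,75),f(164,128),f(180,182),f(190,210),f(238,143),f(252,147),f(222,325)])
print(q)
for (s,z) in q: print("r",round(np.hypot(s,z),1),"ang",round(np.arctan2(z,-s),3))
for th in(2.0,2.07,2.15):
    d=np.array([-np.cos(th),np.sin(th)]);n=np.array([np.sin(th),np.cos(th)])
    print(th,"along",np.round(q@d,1),"under",np.round(-q@n,1))
p,R=pose();print(p,robot.get_obs()["force"])
S=lambda s,z,psi=-3.74:(*(H+s/1000*uy)[:2],z,psi)
plan([S(-60,.50),S(150,.50),S(150,.40),S(125,.392)])
E
```

```text
[[ 71.4 146.5]
 [ 58.3 118.8]
 [ 45.4  89.9]
 [ 37.4  74.2]
 [  6.2  96. ]
 [ -4.2  91. ]
 [  9.3   8.3]]
r 163.0 ang 2.024
r 132.3 ang 2.027
r 100.7 ang 2.038
r 83.1 ang 2.038
r 96.2 ang 1.635
r 91.1 ang 1.525
r 12.5 ang 2.413
2.0 along [162.9 132.3 100.6  83.   89.9  81.   11.4] under [-4.  -3.6 -3.9 -3.1 34.3 41.7 -5. ]
2.07 along [162.8 132.2 100.7  83.   87.3  77.9  11.7] under [ 7.4  5.7  3.2  2.7 40.5 47.3 -4.2]
2.15 along [161.7 131.3 100.1  82.6  83.7  73.9  12. ] under [20.4 16.2 11.2  9.3 47.4 53.3 -3.2]
[ 0.39646709 -0.41037233  0.45699577] [ 0.80211626 -0.04727902 -0.52130941]
tw [-0.1  0.  -0.4] tr [ 2.193e+02 -1.000e-01 -4.300e+01] len 223
tw [0. 0. 0.] tr [210.  -0.   0.] len 210
tw [0. 0. 0.] tr [  0.   0. 100.] len 100
tw [0. 0. 0.] tr [-25.  -0.   8.] len 26
```

Call:
play_rows:
  twist:
    - [0, 0, 0]
    - [0, 0, 0]
    - [0, 0, 0]
    - [0, 0, 0]
    - [0, 0, 0]
  translation:
    - [25, 0, -20]
    - [70, 0, -43]
    - [120, 0, -43]
    - [170, 0, -43]
    - [219, 0, -43]
  gripper: [0, 0, 0, 0, 0]

```text
t: 10.85
position: [0.4123, -0.1847, 0.501]
eef_rot: [0.0, 0.73, 0.683, -0.0]
force: [0.2, -0.1, 0.7]
width: 0.0511
```

Call:
play_rows:
  twist:
    - [0, 0, 0]
    - [0, 0, 0]
    - [0, 0, 0]
    - [0, 0, 0]
    - [0, 0, 0]
  translation:
    - [48, 0, 0]
    - [96, 0, 0]
    - [144, 0, 0]
    - [185, 0, 0]
    - [210, 0, 0]
  gripper: [0, 0, 0, 0, 0]

```text
t: 11.35
position: [0.4256, 0.026, 0.5011]
eef_rot: [0.0, 0.729, 0.685, -0.0]
force: [-0.3, -0.1, 0.3]
width: 0.0113
```

Call:
play_rows:
  twist:
    - [0, 0, 0]
    - [0, 0, 0]
    - [0, 0, 0]
    - [0, 0, 0]
    - [0, 0, 0]
  translation:
    - [0, 0, 20]
    - [0, 0, 60]
    - [0, 0, 95]
    - [-10, 0, 108]
    - [-25, 0, 108]
  gripper: [0, 0, 0, 0, 0]

```text
t: 11.85
position: [0.4241, -0.003, 0.3915]
eef_rot: [-0.001, 0.729, 0.684, -0.001]
force: [0.6, -0.2, 0.5]
width: 0.0009
```

```bash
cat >> h.py <<'E'
def rd(n=4):
    F=[]
    for i in range(n): robot.capture("top");F.append(robot.get_obs()["force"])
    F=np.array(F);return np.round(F.mean(0),2),np.round(F.std(0),2)
def sz():
    p,R=pose();return np.round([(p-H)@ux*1e3,(p-H)@uy*1e3,p[2]*1e3-182],1)
E
python3 - <<'E'
from h import *
print(rd(),sz(),robot.get_obs()["width"])
S=lambda s,z,psi=-3.74:(*(H+s/1000*uy)[:2],z,psi)
plan([S(18,.392),S(18,.417)])
E
```

```text
(array([ 0.48, -0.78,  0.15]), array([0.18, 1.36, 0.43])) [  0.7 128.8 211.7] 0.00046361776279535806
tw [ 0.1  0.  -0.1] tr [-110.8   -0.4    1.7] len 111
tw [0. 0. 0.] tr [  0.   0. -25.] len 25
```

Call:
play_rows:
  twist:
    - [0, 0, 0]
    - [0, 0, 0]
    - [0, 0, 0]
    - [0, 0, 0]
    - [0, 0, 0]
  translation:
    - [-20, 0, 0]
    - [-36, 0, 0]
    - [-48, 0, 0]
    - [-60, 0, 0]
    - [-70, 0, 0]
  gripper: [0, 0, 0, 0, 0]

```text
t: 12.55
position: [0.4207, -0.0732, 0.3936]
eef_rot: [0.0, 0.73, 0.683, 0.001]
force: [0.3, 4.3, 2.2]
width: 0.0005
```

Call:
play_rows:
  twist:
    - [0, 0, 0]
    - [0, 0, 0]
    - [0, 0, 0]
    - [0, 0, 0]
    - [0, 0, 0]
  translation:
    - [-9, 0, -5]
    - [-18, 0, -10]
    - [-26, 0, -15]
    - [-34, 0, -20]
    - [-40, 0, -25]
  gripper: [0, 0, 0, 0, 0]

```text
t: 13.05
position: [0.4175, -0.1138, 0.4183]
eef_rot: [-0.0, 0.73, 0.683, -0.0]
force: [-0.1, 2.4, -2.3]
width: 0.0007
```

```bash
python3 - <<'E'
from h import *
print(rd(3),sz())
im=robot.capture("scene");cv2.imwrite("pics/s6.png",cv2.resize(im[100:260,310:470,::-1],None,fx=3.7,fy=3.7,interpolation=cv2.INTER_CUBIC))
E
```

```text
(array([-0.14, -0.08,  0.33]), array([0.33, 0.7 , 0.75])) [  0.4  18.1 236.4]
```

View pics/s6.png

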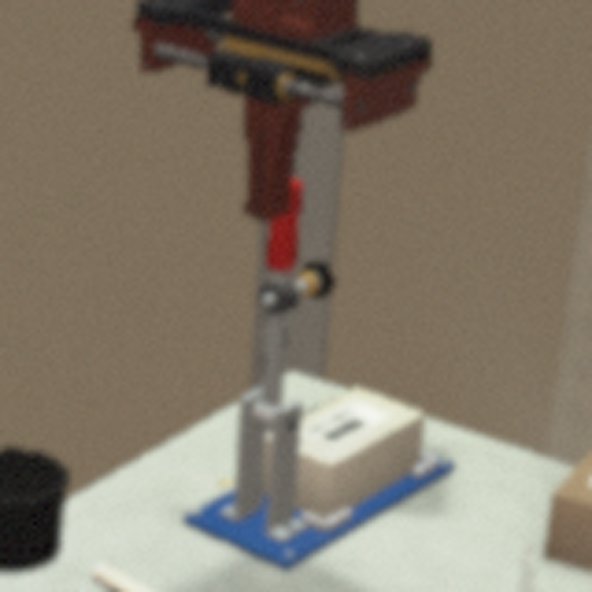

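The fingers are behind the red grip and the lever is nearly vertical. Now I follow the arc down to about 0.3 rad, which is still clear of the lid.

Call:
play_rows:
  twist:
    - [0, 0, 0]
    - [0, 0, 0]
    - [0, 0, 0]
    - [0, 0, 0]
    - [0, 0, 0]
  translation:
    - [-22, 0, 1.4]
    - [-43, 0, 5]
    - [-64, 0, 12]
    - [-83, 0, 22]
    - [-101, 0, 34.5]
  gripper: [0, 0, 0, 0, 0]

```text
t: 13.75
position: [0.4113, -0.2149, 0.3832]
eef_rot: [0.001, 0.73, 0.683, 0.0]
force: [2.0, 1.0, 0.2]
width: 0.0005
```

Call:
play_rows:
  twist:
    - [0, 0, 0]
    - [0, 0, 0]
    - [0, 0, 0]
    - [0, 0, 0]
    - [0, 0, 0]
  translation:
    - [-13, 0, 12]
    - [-22, 0, 23]
    - [-30, 0, 35]
    - [-37, 0, 47]
    - [-43, 0, 60]
  gripper: [0, 0, 0, 0, 0]

```text
t: 14.25
position: [0.4081, -0.257, 0.3224]
eef_rot: [-0.0, 0.73, 0.683, 0.0]
force: [0.8, 1.0, 2.0]
width: 0.0007
```

```bash
python3 - <<'E'
from h import *
print(rd(6),sz(),robot.get_obs()["t"])
im=robot.capture("scene");cv2.imwrite("pics/s7.png",cv2.resize(im[140:260,330:490,::-1],None,fx=4.8,fy=4.8,interpolation=cv2.INTER_CUBIC))
E
```

```text
(array([ 0.03, -0.14,  0.2 ]), array([0.56, 0.47, 0.33])) [   0.2 -124.9  141.6] 14.55
```

View pics/s7.png

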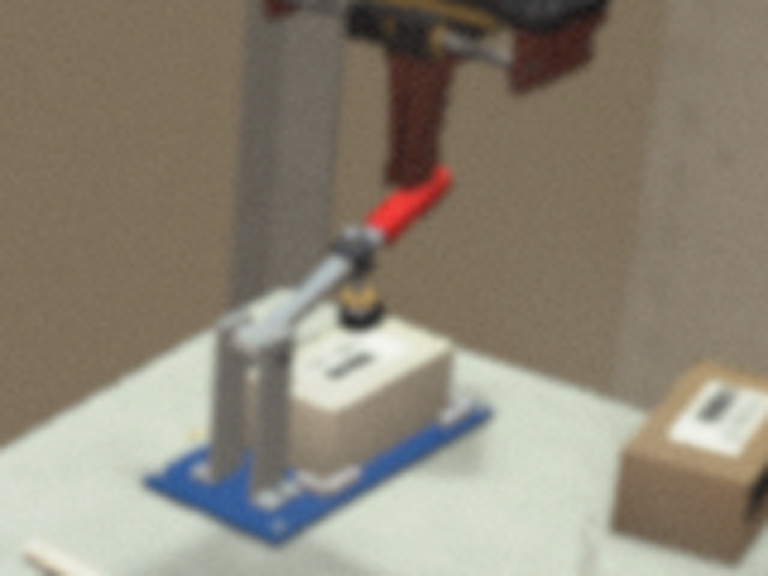

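The lever is at about 0.3 rad, with the disc hovering over the lid. At rest the force relaxes to zero, so the force has to be read while moving. I go to 0.2 rad first to get the friction baseline.

Call:
play_rows:
  twist:
    - [0, 0, 0]
    - [0, 0, 0]
    - [0, 0, 0]
    - [0, 0, 0]
    - [0, 0, 0]
  translation:
    - [-1, 0, 2]
    - [-2, 0, 4]
    - [-3, 0, 6]
    - [-4, 0, 8]
    - [-4, 0, 9]
  gripper: [0, 0, 0, 0, 0]

```text
t: 15.1
position: [0.4079, -0.2608, 0.3143]
eef_rot: [0.0, 0.73, 0.683, 0.0]
force: [0.2, 0.6, 1.5]
width: 0.0005
```

Call:
play_rows:
  twist:
    - [0, 0, 0]
    - [0, 0, 0]
    - [0, 0, 0]
    - [0, 0, 0]
    - [0, 0, 0]
  translation:
    - [-0.2, 0, 0.6]
    - [-0.4, 0, 1.2]
    - [-0.6, 0, 1.8]
    - [-0.8, 0, 2.4]
    - [-1, 0, 3]
  gripper: [0, 0, 0, 0, 0]

```text
t: 15.6
position: [0.4078, -0.2617, 0.3114]
eef_rot: [0.0, 0.73, 0.683, 0.0]
force: [0.7, 0.5, 1.8]
width: 0.0003
```

Call:
play_rows:
  twist:
    - [0, 0, 0]
    - [0, 0, 0]
    - [0, 0, 0]
    - [0, 0, 0]
    - [0, 0, 0]
  translation:
    - [-0.2, 0, 0.6]
    - [-0.4, 0, 1.2]
    - [-0.6, 0, 1.8]
    - [-0.8, 0, 2.4]
    - [-1, 0, 3]
  gripper: [0, 0, 0, 0, 0]

```text
t: 16.1
position: [0.4077, -0.2628, 0.3084]
eef_rot: [0.0, 0.73, 0.683, -0.0]
force: [0.5, 0.8, 0.8]
width: 0.0001
```

```bash
python3 - <<'E'
from h import *
print(rd(1),sz())
E
```

```text
(array([1.98, 1.83, 2.4 ]), array([0., 0., 0.])) [ 1.000e-01 -1.313e+02  1.263e+02]
```

Call:
play_rows:
  twist:
    - [0, 0, 0]
    - [0, 0, 0]
    - [0, 0, 0]
    - [0, 0, 0]
    - [0, 0, 0]
  translation:
    - [-0.1, 0, 0.4]
    - [-0.2, 0, 0.8]
    - [-0.3, 0, 1.2]
    - [-0.4, 0, 1.6]
    - [-0.5, 0, 2]
  gripper: [0, 0, 0, 0, 0]

```text
t: 16.65
position: [0.4076, -0.2633, 0.3064]
eef_rot: [-0.0, 0.73, 0.683, -0.0]
force: [1.6, 2.4, 0.9]
width: 0.0
```

Call:
play_rows:
  twist:
    - [0, 0, 0]
    - [0, 0, 0]
    - [0, 0, 0]
    - [0, 0, 0]
    - [0, 0, 0]
  translation:
    - [-0.1, 0, 0.4]
    - [-0.2, 0, 0.8]
    - [-0.3, 0, 1.2]
    - [-0.4, 0, 1.6]
    - [-0.5, 0, 2]
  gripper: [0, 0, 0, 0, 0]

```text
t: 17.15
position: [0.4076, -0.2637, 0.3044]
eef_rot: [-0.0, 0.73, 0.683, -0.0]
force: [1.3, 2.2, 1.2]
width: 0.0003
```

Call:
play_rows:
  twist:
    - [0, 0, 0]
    - [0, 0, 0]
    - [0, 0, 0]
    - [0, 0, 0]
    - [0, 0, 0]
  translation:
    - [-0.1, 0, 0.4]
    - [-0.2, 0, 0.8]
    - [-0.3, 0, 1.2]
    - [-0.4, 0, 1.6]
    - [-0.5, 0, 2]
  gripper: [0, 0, 0, 0, 0]

```text
t: 17.65
position: [0.4076, -0.2643, 0.3024]
eef_rot: [-0.0, 0.73, 0.683, -0.0]
force: [0.0, 1.9, 1.3]
width: 0.0005
```

Call:
play_rows:
  twist:
    - [0, 0, 0]
    - [0, 0, 0]
    - [0, 0, 0]
    - [0, 0, 0]
    - [0, 0, 0]
  translation:
    - [0, 0, 0.4]
    - [-0.1, 0, 0.8]
    - [-0.1, 0, 1.2]
    - [-0.2, 0, 1.6]
    - [-0.2, 0, 2]
  gripper: [0, 0, 0, 0, 0]

```text
t: 18.15
position: [0.4076, -0.2646, 0.3004]
eef_rot: [0.0, 0.73, 0.683, -0.0]
force: [0.4, 0.7, 1.5]
width: 0.0002
```

Call:
play_rows:
  twist:
    - [0, 0, 0]
    - [0, 0, 0]
    - [0, 0, 0]
    - [0, 0, 0]
    - [0, 0, 0]
  translation:
    - [0, 0, 0.4]
    - [-0.1, 0, 0.8]
    - [-0.1, 0, 1.2]
    - [-0.2, 0, 1.6]
    - [-0.2, 0, 2]
  gripper: [0, 0, 0, 0, 0]

```text
t: 18.65
position: [0.4075, -0.2648, 0.2985]
eef_rot: [0.0, 0.73, 0.683, -0.0]
force: [-0.1, -0.2, 2.6]
width: 0.0006
```

Call:
play_rows:
  twist:
    - [0, 0, 0]
    - [0, 0, 0]
    - [0, 0, 0]
    - [0, 0, 0]
    - [0, 0, 0]
  translation:
    - [0, 0, 0.4]
    - [-0.1, 0, 0.8]
    - [-0.1, 0, 1.2]
    - [-0.2, 0, 1.6]
    - [-0.2, 0, 2]
  gripper: [0, 0, 0, 0, 0]

```text
t: 19.15
position: [0.4075, -0.265, 0.2964]
eef_rot: [0.0, 0.73, 0.683, -0.0]
force: [-0.7, -1.1, 1.8]
width: 0.0005
```

Call:
play_rows:
  twist:
    - [0, 0, 0]
    - [0, 0, 0]
    - [0, 0, 0]
    - [0, 0, 0]
    - [0, 0, 0]
  translation:
    - [0, 0, 0.4]
    - [-0.1, 0, 0.8]
    - [-0.1, 0, 1.2]
    - [-0.2, 0, 1.6]
    - [-0.2, 0, 2]
  gripper: [0, 0, 0, 0, 0]

```text
t: 19.65
position: [0.4076, -0.2651, 0.2944]
eef_rot: [0.0, 0.73, 0.683, -0.0]
force: [0.2, -1.4, 2.3]
width: 0.0005
```

Call:
play_rows:
  twist:
    - [0, 0, 0]
    - [0, 0, 0]
    - [0, 0, 0]
    - [0, 0, 0]
    - [0, 0, 0]
  translation:
    - [0, 0, 0.4]
    - [-0.1, 0, 0.8]
    - [-0.1, 0, 1.2]
    - [-0.2, 0, 1.6]
    - [-0.2, 0, 2]
  gripper: [0, 0, 0, 0, 0]

```text
t: 20.15
position: [0.4075, -0.2653, 0.2924]
eef_rot: [0.0, 0.73, 0.683, -0.0]
force: [-0.9, -1.1, 2.5]
width: 0.0005
```

```bash
python3 - <<'E'
from h import *
print(rd(3),sz())
im=robot.capture("scene");cv2.imwrite("pics/s8.png",cv2.resize(im[180:250,370:470,::-1],None,fx=8,fy=8,interpolation=cv2.INTER_CUBIC))
E
```

```text
(array([ 0.03, -1.07,  2.38]), array([0.18, 0.53, 0.46])) [ 1.000e-01 -1.338e+02  1.104e+02]
```

View pics/s8.png

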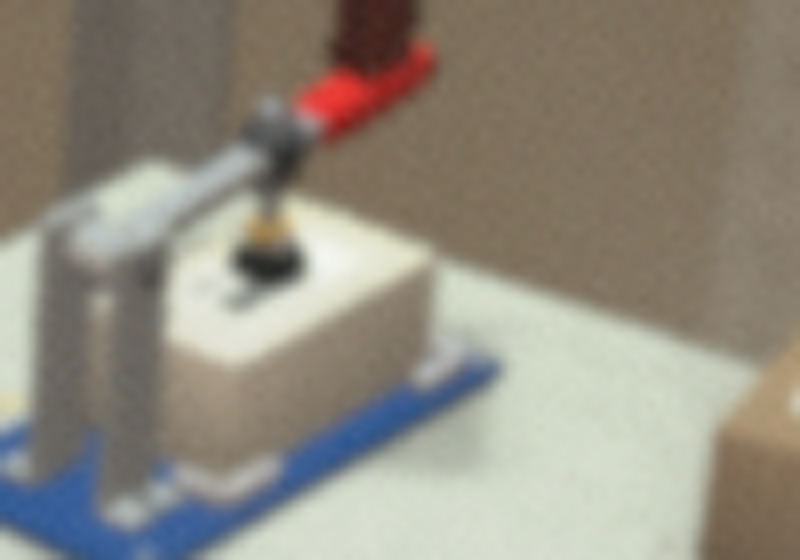

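The foot disc is just above or on the lid; its lower rim is at about (268,285) in the crop. I compare that with where the rim would appear on the lid, then take 1 mm steps.

```bash
python3 - <<'E'
from h import *
th=.085;L=.042
for h in(.054,.057,.060):
    c=H-.085*np.cos(th)*uy-L*np.sin(th)*uy;c[2]=h
    print(h,(proj("scene",c-.013*np.array([.646,-.763,0]))-[370,180])*8)
print(rd(4),robot.get_obs()["t"])
E
```

```text
0.054 [[275.99830679 285.88645348]]
0.057 [[276.72907878 277.54647293]]
0.06 [[277.4613804  269.18903531]]
(array([ 0.25, -1.09,  2.33]), array([0.46, 0.62, 0.65])) 20.55
```

Call:
play_rows:
  twist:
    - [0, 0, 0]
    - [0, 0, 0]
    - [0, 0, 0]
    - [0, 0, 0]
    - [0, 0, 0]
  translation:
    - [0, 0, 0.3]
    - [0, 0, 0.6]
    - [0, 0, 0.9]
    - [0, 0, 1.2]
    - [0, 0, 1.5]
  gripper: [0, 0, 0, 0, 0]

```text
t: 21.05
position: [0.4075, -0.2654, 0.291]
eef_rot: [0.0, 0.73, 0.683, -0.0]
force: [0.2, -2.1, 4.2]
width: 0.0004
```

```bash
python3 - <<'E'
from h import *
print(rd(6),sz())
E
```

```text
(array([-0.67, -2.14,  3.28]), array([0.25, 0.35, 0.58])) [ 1.000e-01 -1.338e+02  1.090e+02]
```

Call:
play_rows:
  twist:
    - [0, 0, 0]
    - [0, 0, 0]
    - [0, 0, 0]
    - [0, 0, 0]
    - [0, 0, 0]
  translation:
    - [0, 0, 0.3]
    - [0, 0, 0.6]
    - [0, 0, 0.9]
    - [0, 0, 1.2]
    - [0, 0, 1.5]
  gripper: [0, 0, 0, 0, 0]

```text
t: 21.85
position: [0.4075, -0.2654, 0.2895]
eef_rot: [0.0, 0.73, 0.683, -0.0]
force: [-0.6, -4.4, 4.9]
width: 0.0004
```

```bash
python3 - <<'E'
from h import *
print(rd(8),sz())
E
```

```text
(array([-0.08, -3.46,  4.65]), array([0.65, 0.56, 0.43])) [   0.2 -133.8  107.5]
```

The rise over the friction baseline is about 2 to 2.3 N after 3 mm, at the expected slope, so the foot is at roughly 3.3 to 3.8 N. One more 0.6 mm, then retreat straight up.

Call:
play_rows:
  twist:
    - [0, 0, 0]
    - [0, 0, 0]
    - [0, 0, 0]
    - [0, 0, 0]
    - [0, 0, 0]
  translation:
    - [0, 0, 0.2]
    - [0, 0, 0.4]
    - [0, 0, 0.6]
    - [0, 0, 0.6]
    - [0, 0, 0.6]
  gripper: [0, 0, 0, 0, 0]

```text
t: 22.75
position: [0.4076, -0.2653, 0.2889]
eef_rot: [0.0, 0.73, 0.683, -0.0]
force: [-0.1, -2.6, 5.0]
width: 0.0001
```

```bash
python3 - <<'E'
from h import *
print(rd(8),sz())
cv2.imwrite("pics/a.png",robot.capture("scene")[:,:,::-1])
E
```

```text
(array([-0.62, -3.71,  4.69]), array([0.29, 0.55, 0.51])) [ 1.000e-01 -1.338e+02  1.069e+02]
```

Call:
play_rows:
  twist:
    - [0, 0, 0]
    - [0, 0, 0]
    - [0, 0, 0]
    - [0, 0, 0]
    - [0, 0, 0]
  translation:
    - [0, 0, -1]
    - [0, 0, -3]
    - [0, 0, -8]
    - [0, 0, -20]
    - [0, 0, -40]
  gripper: [0, 0, 0, 0, 0]

```text
t: 23.7
position: [0.4072, -0.2648, 0.329]
eef_rot: [-0.001, 0.73, 0.683, 0.0]
force: [0.1, -0.5, -0.0]
width: 0.0005
```

Call:
play_rows:
  twist:
    - [0, 0, 0]
    - [0, 0, 0]
    - [0, 0, 0]
    - [0, 0, 0]
    - [0, 0, 0]
  translation:
    - [-20, 0, -30]
    - [-60, 0, -60]
    - [-100, 0, -90]
    - [-140, 0, -100]
    - [-170, 0, -100]
  gripper: [0, 0, 0, 0, 0]

```text
t: 24.2
position: [0.3957, -0.4373, 0.4321]
eef_rot: [0.002, 0.731, 0.682, -0.0]
force: [0.4, 0.2, -0.2]
width: 0.0005
```

```bash
python3 - <<'E'
from h import *
print(rd(2),sz(),robot.get_obs()["t"])
t=robot.capture("top");s=robot.capture("scene");a=cv2.imread("pics/a.png")
A=a[180:250,370:470];B=s[180:250,370:470,::-1];C=t[190:310,310:490,::-1]
f=lambda x:cv2.resize(x,(400,280),interpolation=cv2.INTER_CUBIC)
cv2.imwrite("pics/f.png",np.vstack([np.hstack([f(A),f(B)]),np.hstack([f(C),f(s[120:290,230:473,::-1])])]))
E
```

```text
(array([-0.92, -1.71, -0.13]), array([0.62, 1.49, 0.5 ])) [  -1.7 -307.9  247.4] 24.3
```

View pics/f.png

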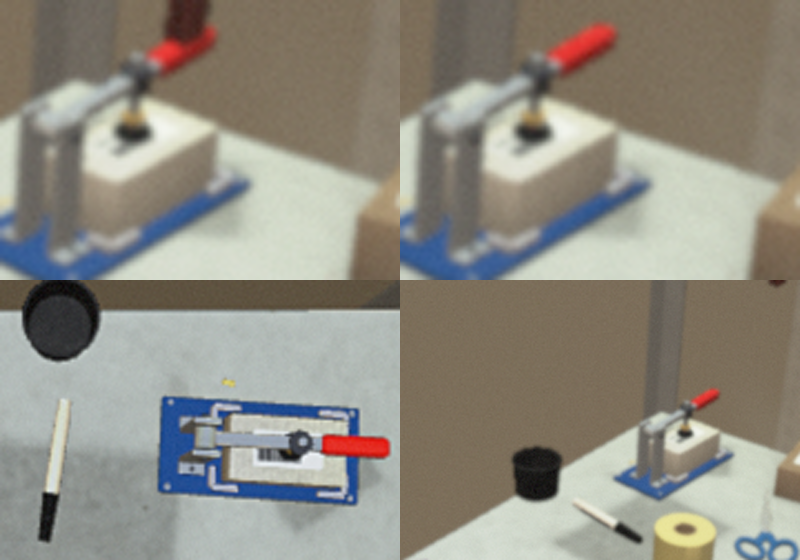

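```bash
python3 -c "
from cell import robot
print(robot.hand_in(),robot.get_obs()['t'])"
```

```text
the job is handed in; nothing more can be done
the job is handed in; nothing more can be done
```

The carton is seated upright in the cradle and let go, and the clamp foot is down on its lid at an estimated 3.5 to 4.5 N. The job was handed in about 24 s into the 67 s allowed. `hand_in` reports no verdict.

**Carton:** It was gripped across its 60 mm width and lowered until it touched the cradle floor. In the pictures it sits inside all four corner angles. My top-view estimate put it 3.6 mm off centre across, while the TCP position at release said about 0. Both are within the 8 mm limit. Lengthwise it was under 1 mm off, and its turn was under 1°.

**Clamp force:** I pushed the lever in small steps while reading the tool force. The force rose from its friction level of about 2.3 N with the slope expected of the spring, starting at a lever angle of about 0.09 rad. That agreed with the foot length seen in the camera.
- **Uncertainty:** the last 0.6 mm step showed no clear further rise above the noise of about 0.5 N. The foot force is inferred from the grip, with a plausible range of 3 to 6 N.

**Last pictures:** After the arm withdrew, the lever stayed where it was, with the disc on the lid. The pot and marker look unmoved by eye and the robot was touching nothing.

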